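# Set out a brass bearing cup and bearing rings on the bench pads

### The job

Set out the bearing parts for assembly: put the brass bearing cup in the middle of the blue pad, and once it stands there lay one of the three small black bearing rings flat and centred on top of it. Put the other two bearing rings flat in the middle of the two cork pads, one on each. Leave the small black valve adaptor and the larger roll of black tape where they are.

Things in the scene. Friction and masses are not known exactly. Their poses are not given: they have to be found in the camera images.
- cup_center (a point): turned brass bearing cup: brass-coloured disc with a dark round bore marked in its flat top; flange 46 mm across from 6 mm to 14 mm up, skirt under it 39 mm across, 14 mm high in all; loose, stands upright on the table, flange up; this point is its centre, 7 mm above its underside; z up. Grip across the flange; a bearing ring rests on its flat top, 7 mm above this point
- ring_a_center (a point): one of three alike bearing rings: black ring, 38 mm outside, hole about 23 mm, 9 mm high; loose, lies flat on the table; this point is its centre, 4.5 mm above its underside; z up. Grip across its outside
- ring_b_center (a point): one of three alike bearing rings: black ring, 38 mm outside, hole about 23 mm, 9 mm high; loose, lies flat on the table; this point is its centre, 4.5 mm above its underside; z up. Grip across its outside
- ring_c_center (a point): one of three alike bearing rings: black ring, 38 mm outside, hole about 23 mm, 9 mm high; loose, lies flat on the table; this point is its centre, 4.5 mm above its underside; z up. Grip across its outside
- adaptor_center (a point): bystander: small black valve adaptor, a short solid-looking plug 14 mm thick and 34 mm long, loose, lies on its side; this point is its centre, 7 mm up
- tape_center (a point): bystander: roll of black tape with a tan core, 62 mm across, 19 mm high, loose, lies flat; this point is its centre, 9.5 mm up
- blue_pad_top (a point): round bench pad, 72 mm across, 5 mm high, blue cloth inlay in a thin metal edge, fixed to the table; this point is the centre of its upper face; z up
- cork_pad_1_top (a point): one of two round bench pads, 72 mm across, 5 mm high, cork inlay in a thin metal edge, fixed to the table; this point is the centre of its upper face; z up
- cork_pad_2_top (a point): one of two round bench pads, 72 mm across, 5 mm high, cork inlay in a thin metal edge, fixed to the table; this point is the centre of its upper face; z up
Mind the look-alikes: they are no part of the job. Of the things shaped like the part that bears cup_center, the brass one is meant. Leave any green look-alike of the part that bears ring_c_center alone.

How it is judged:
By the outcome, as a careful person would: the job done as asked, in the order asked, and still so for the second after the job is handed in, with the robot touching nothing.
It also fails if it takes over 93 s, if anything falls off the work surface, if the arm or the gripper's body presses on something with over 40 N, if the wrist force passes 120 N, or if a joint passes its speed limit or range.

### The arm

A 7-joint arm with a two-finger parallel gripper is mounted at the origin on the work surface; the furniture and walls round the work are solid. World frame = base frame: x ahead of the robot, y to its left, z up, the work surface at z = 0. Lengths are in m, angles in rad, forces in N, time in s.
With the tool pointing down it reaches from about 0.425 to 1.025 m from the base axis. Payload 3.6 kg.
Tool frame: the origin (TCP) lies at the very end of the fingers, on their centre line; the grasp point (between the pads) lies 19 mm behind it; x points along the fingers, y is the direction in which the jaws open and shut, and the axes are right-handed (so a half turn about x gives the same grasp; the last joint's range is limited). The gripper opens to 85 mm and grips with 20 to 120 N. Pads are 22 mm wide; open, the fingers measure 114 mm over their backs; the gripper's body (76 mm by 85 mm) begins 54 mm behind the grasp point. The pads swing forward as they close: fully open they stand 13 mm farther back than shut.
Start: joints at [-0.093, 0.591, 0.048, 1.609, -0.033, 0.943, -0.034], TCP at [0.725, 0, 0.231] pointing down, gripper open.
Joint ranges: [-2.69, 2.69], [-0.47, 2.24], [-1.27, 1.36], [0.19, 2.51], [-1.53, 4.68], [0.08, 2.07], [-3.09, 3.09]. Speed limits (rad/s): [2.57, 2.57, 3.14, 3.14, 3.14, 3.14, 3.14].

### API

Orientations are given as [roll, pitch, yaw] about the fixed x, y, z axes, in that order (R = Rz(yaw) Ry(pitch) Rx(roll)).
In Python, from rig import ctrl gives the robot as it stands. Calls block until the motion is done:
- ctrl.reach(position, orientation): joint-space move of the TCP to a pose.
- ctrl.movel(position, v=0.15, frame=None): straight line of the TCP; frame=None keeps the orientation; v is the mean speed in m/s.
- ctrl.move_joints(angles): joint-space move.
- ctrl.gripper_to(opening): finger opening in m; the grip force is fixed at half the most; returns when the fingers have stopped.
- ctrl.pause(seconds).
- ctrl.inverse_kinematics(position, orientation): joint angles nearest the present ones, or None.
- ctrl.get_state(): the state.
- ctrl.get_image(name): name is "scene" or "side" or "wrist"; returns the picture (420x560x3 uint8, blue, green, red); there is no depth.
- ctrl.camera_params(name): a dict with "fx", "fy", "cx", "cy" (pixels), "cam_to_world" (4x4, takes a point from camera to world coordinates). Camera axes: x right, y down, z forward; pixel columns grow to the right and rows downward; lengths in m; the calibration is good to about 2 mm. A picture is of the moment at which its call begins: read the wrist's pose just before it. camera_params takes no time and is no camera call; for the wrist camera it gives the pose at the moment of the call.
A pose or a line that the arm cannot do raises ctrl.MotionError and nothing moves.
- ctrl.job_done(): hands the job in, once; it reports no verdict.
The state is a dict: "time": time; "joint_pos": joint angles; "joint_velocities": joint speeds; "joint_efforts": joint torques, N m; "eef_pos": TCP position; "tcp_rot": TCP orientation; "wrist_force": force on the tool from outside, world axes, zero at the start; "torque": the same for the moment, N m; "width": finger opening in m.
Only numpy, scipy, OpenCV 4.12 (cv2) and the standard library are available. Lean on these libraries where they do the work, as an engineer would, in place of code of your own. Each camera call takes 0.05 s, during which the arm holds its last target.

## Working session

There is one attempt and no reset: what is moved stays moved. The work goes in short steps, each a Python script; the robot and the scene stay as the last script left them, time stands still between calls to the robot, and variables do not carry over. Pictures are saved under pics/ and viewed, and the job is handed in when it is done.

```bash
ls; mkdir -p pics
python3 - <<'E'
from rig import ctrl
import cv2
for n in ["scene","side","wrist"]:
    cv2.imwrite(f"pics/{n}0.png",ctrl.get_image(n))
    p=ctrl.camera_params(n);print(n,p)
print(ctrl.get_state())
E
```

```text
pics
scene {'fx': 540.5226951209511, 'fy': 540.5226951209511, 'cx': 287.0656562130064, 'cy': 208.288698493099, 'cam_to_world': array([[ 0.73887155, -0.26304082,  0.62038565, -0.41253946],
       [-0.67336092, -0.32315411,  0.66494849, -0.91297405],
       [ 0.02557158, -0.90905498, -0.41589079,  0.6449892 ],
       [ 0.        ,  0.        ,  0.        ,  1.        ]])}
side {'fx': 413.03416349024025, 'fy': 413.03416349024025, 'cx': 281.67516823833955, 'cy': 219.98224865914105, 'cam_to_world': array([[-0.83191183, -0.27932302,  0.47948029,  0.10020895],
       [-0.55490062,  0.41434747, -0.72138857,  0.6773729 ],
       [ 0.00282899, -0.8661956 , -0.49969708,  0.48241919],
       [ 0.        ,  0.        ,  0.        ,  1.        ]])}
wrist {'fx': 317.954232563933, 'fy': 317.954232563933, 'cx': 282.57511277664753, 'cy': 209.879605170985, 'cam_to_world': array([[ 9.99997632e-01,  5.69948946e-04, -2.10039034e-03,
         7.25352802e-01],
       [-5.30268057e-05, -9.58432207e-01, -2.85320349e-01,
         7.33337946e-02],
       [-2.17569978e-03,  2.85319785e-01, -9.58429907e-01,
         3.73878588e-01],
       [ 0.00000000e+00,  0.00000000e+00,  0.00000000e+00,
         1.00000000e+00]])}
{'time': 0.15, 'joint_pos': array([-0.09349621,  0.59191775,  0.04833751,  1.60950371, -0.03329247,
        0.94269622, -0.03371105]), 'joint_velocities': array([-0.00073645, -0.00201153,  0.00085784, -0.00471882, -0.00032977,
       -0.00189895,  0.00199494]), 'joint_efforts': array([ 2.83839137e-03, -5.49247491e+01,  1.54947661e+00, -1.98453355e+01,
        9.54968476e-03,  5.72513367e-03,  5.49048636e-06]), 'eef_pos': array([ 7.24374648e-01, -7.22206387e-06,  2.30406443e-01]), 'tcp_rot': array([-1.50230654,  1.56907632, -3.07305541]), 'wrist_force': array([ 0.72826796,  0.20526861, -0.00615329]), 'torque': array([-0.04062924,  0.04259101, -0.01607882]), 'width': 0.08527747340743494}
```

View pics/scene0.png

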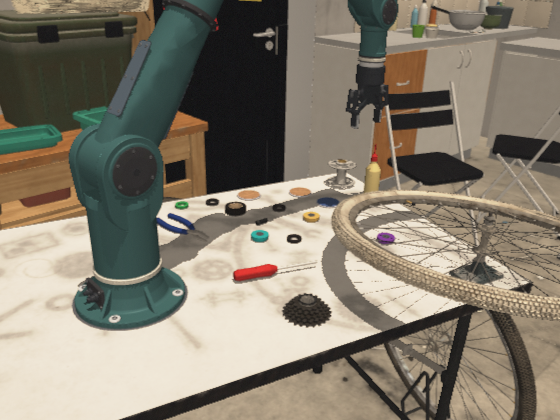

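View pics/side0.png

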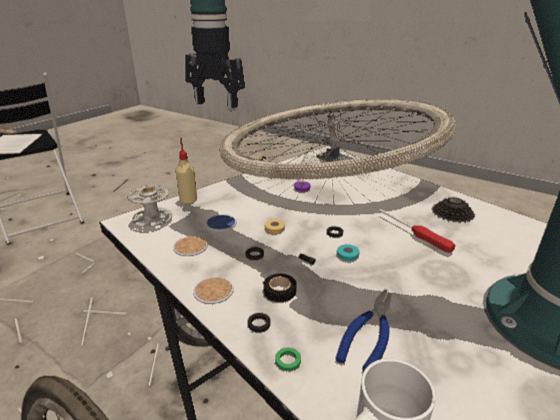

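View pics/wrist0.png

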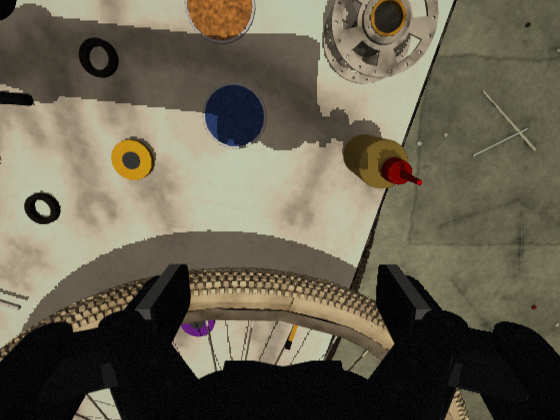

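Side view: cup-shaped things are yellow/brass (275,227), teal (348,252) and purple (302,186); the yellow one fits. Black rings are at (255,253), (335,231) and (259,322), the green look-alike at (288,358), tape at (280,287), adaptor at (307,259). Pads: blue (221,222), cork (190,245) and (213,290). I'll confirm with a crop.

```bash
cat > h.py <<'E'
import numpy as np,cv2
from rig import ctrl
def proj(p,X):
    T=np.linalg.inv(p["cam_to_world"]);c=T[:3,:3]@np.asarray(X,float)+T[:3,3]
    return np.array([p["fx"]*c[0]/c[2]+p["cx"],p["fy"]*c[1]/c[2]+p["cy"]])
def back(p,u,z):
    T=p["cam_to_world"];d=T[:3,:3]@np.array([(u[0]-p["cx"])/p["fx"],(u[1]-p["cy"])/p["fy"],1])
    o=T[:3,3];return o+d*(z-o[2])/d[2]
E
python3 - <<'E'
from h import *
p=ctrl.camera_params("side")
for n,u,z in [("cup",(275,227),.007),("teal",(348,252),.007),("rA",(255,253),.0045),("rB",(335,231),.0045),("rC",(259,322),.0045),("green",(288,358),.0045),("tape",(280,287),.0095),("adp",(307,259),.007),("blue",(221,222),.005),("c1",(190,245),.005),("c2",(213,290),.005),("hubtop",(148,188),.08)]:
    X=back(p,u,z);print(n,X.round(3),proj(ctrl.camera_params("scene"),X).round(),proj(ctrl.camera_params("wrist"),X).round())
im=cv2.imread("pics/side0.png")
cv2.imwrite("pics/crop1.png",cv2.resize(im[170:380,150:400],None,fx=2.8,fy=2.8,interpolation=cv2.INTER_CUBIC))
E
```

```text
cup [0.551 0.026 0.007] [310. 217.] [132. 159.]
teal [0.372 0.024 0.007] [261. 236.] [-23. 160.]
rA [0.529 0.129 0.005] [279. 207.] [99. 60.]
rB [ 0.434 -0.038  0.005] [295. 239.] [ 43. 211.]
rC [0.406 0.283 0.005] [212. 202.] [ -61. -121.]
green [0.326 0.319 0.005] [182. 205.] [-162. -171.]
tape [0.423 0.196 0.009] [235. 208.] [-22. -14.]
adp [0.429 0.092 0.007] [261. 221.] [12. 98.]
blue [0.668 0.074 0.005] [327. 201.] [232. 115.]
c1 [0.659 0.182 0.005] [299. 191.] [218.   3.]
c2 [0.521 0.265 0.005] [247. 194.] [ 66. -97.]
hubtop [0.815 0.145 0.08 ] [344. 160.] [393.  25.]
```

View pics/crop1.png

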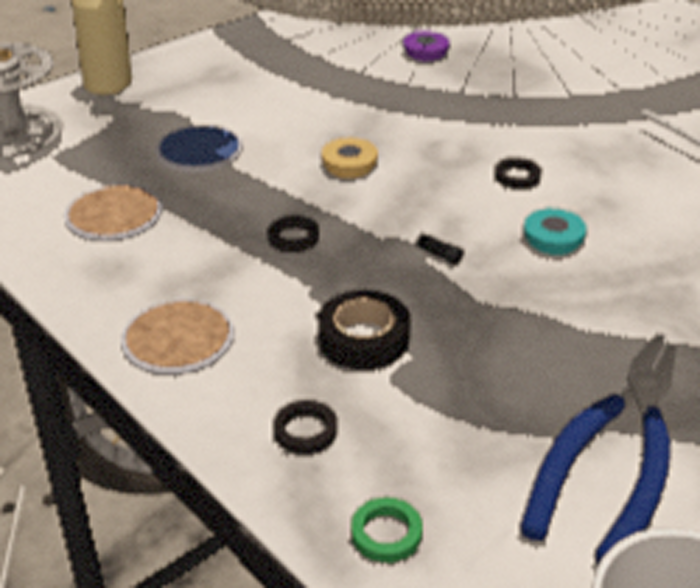

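Run:
```python
from h import *
from scipy.optimize import least_squares
P={"scene":[(333,222),(345,203),(380,193),(450,193),(530,208)],
"side":[(222,155),(235,135),(270,115),(340,103),(400,102),(440,110),(454,124),(260,172),(330,178),(400,165)],
"wrist":[(60,300),(150,277),(250,268),(340,283)]}
C={n:ctrl.camera_params(n) for n in P}
t=np.linspace(0,2*np.pi,720)
def circ(q):
    x,y,z,R,a,b=q;dx=R*np.cos(t);dy=R*np.sin(t)
    return np.c_[x+dx,y+dy,z+a*dx+b*dy]
def res(q):
    X=circ(q);r=[]
    for n in P:
        c=C[n];T=np.linalg.inv(c["cam_to_world"]);Y=X@T[:3,:3].T+T[:3,3]
        Y=Y[Y[:,2]>.05];u=np.c_[c["fx"]*Y[:,0]/Y[:,2]+c["cx"],c["fy"]*Y[:,1]/Y[:,2]+c["cy"]]
        for p in P[n]: r.append(np.hypot(*(u-p).T).min())
    return np.array(r)
s=min((least_squares(res,[.6,-.4,h,R,0,0],loss="soft_l1") for h in(.08,.15,.2) for R in(.25,.33)),key=lambda s:s.cost)
print(s.x.round(3),res(s.x).round(1))
q=s.x;X=circ(q);print(X[::45].round(3))
```

```text
[ 0.644 -0.415  0.095  0.339 -0.118 -0.055] [4.5 0.7 0.8 1.2 0.1 0.2 4.4 0.3 0.9 0.5 1.7 0.3 0.6 2.5 0.9 3.4 3.4 0.6
 3.9]
[[ 0.983 -0.415  0.055]
 [ 0.957 -0.285  0.051]
 [ 0.883 -0.175  0.054]
 [ 0.773 -0.102  0.063]
 [ 0.643 -0.077  0.077]
 [ 0.514 -0.103  0.093]
 [ 0.404 -0.177  0.11 ]
 [ 0.331 -0.287  0.125]
 [ 0.305 -0.417  0.135]
 [ 0.332 -0.546  0.139]
 [ 0.406 -0.656  0.136]
 [ 0.516 -0.729  0.127]
 [ 0.646 -0.754  0.114]
 [ 0.776 -0.727  0.097]
 [ 0.885 -0.653  0.08 ]
 [ 0.958 -0.542  0.065]]
```

```bash
cat >> h.py <<'E'
from scipy.spatial.transform import Rotation as Ro
def ori(a):
    c,s=np.cos(a),np.sin(a)
    M=np.array([[0,c,s],[0,s,-c],[-1,0,0]])
    return Ro.from_matrix(M).as_euler("xyz")
E
python3 - <<'E'
from h import *
print(Ro.from_euler("xyz",ctrl.get_state()["tcp_rot"]).as_matrix().round(2))
p=ctrl.camera_params("side");print("mug",back(p,(397,412),0),back(p,(397,380),.09))
try: ctrl.reach([.53,.14,.30],ori(0))
except ctrl.MotionError as e: print("err",e)
for w in (.085,.060,.046,.038):
    ctrl.gripper_to(w)
    s=ctrl.get_state();print(s["time"],s["width"],s["eef_pos"].round(4),s["joint_pos"].round(2))
    np.savez(f"pics/w{int(w*1000)}.npz",**{k:v for k,v in ctrl.camera_params("wrist").items()})
    cv2.imwrite(f"pics/w{int(w*1000)}.png",ctrl.get_image("wrist"))
for n,x,a in [("rB",(.434,-.038,.0),0),("rC",(.406,.283,.0),0),("c1",(.659,.182,.01),0)]:
    print(n,ctrl.inverse_kinematics(list(x),ori(a)))
a=[cv2.imread(f"pics/w{k}.png")[210:,100:460] for k in(85,60,46,38)]
cv2.imwrite("pics/grip.png",np.vstack([np.hstack(a[:2]),np.hstack(a[2:])]))
E
```

```text
[[-0.  1.  0.]
 [-0.  0. -1.]
 [-1. -0.  0.]]
mug [1.62995841e-01 3.11546594e-01 5.55111512e-17] [0.16556616 0.34076822 0.09      ]
1.35 0.08517677648634057 [0.5311 0.1389 0.2994] [-0.36  0.29  0.03  1.94 -0.01  0.91 -0.33]
1.775 0.06010633212563525 [0.53 0.14 0.3 ] [-0.37  0.29  0.03  1.94 -0.01  0.91 -0.33]
2.1167 0.04588348504834942 [0.53 0.14 0.3 ] [-0.37  0.29  0.03  1.94 -0.01  0.91 -0.33]
2.4167 0.03843538439748187 [0.53 0.14 0.3 ] [-0.37  0.29  0.03  1.94 -0.01  0.91 -0.33]
rB [ 0.08726436  0.6985671  -0.13883886  2.36958429  0.85240396  0.11849703
 -0.86825158]
rC [-0.6967662   0.71457773 -0.00479932  2.24484327  0.01735748  0.18220419
 -0.71746169]
c1 [-0.35102658  0.81400941  0.023202    1.81355748 -0.03428845  0.51441195
 -0.30524109]<sys>:0: UserWarning: Gimbal lock detected. Setting third angle to zero since it is not possible to uniquely determine all angles.
```

View pics/w85.png

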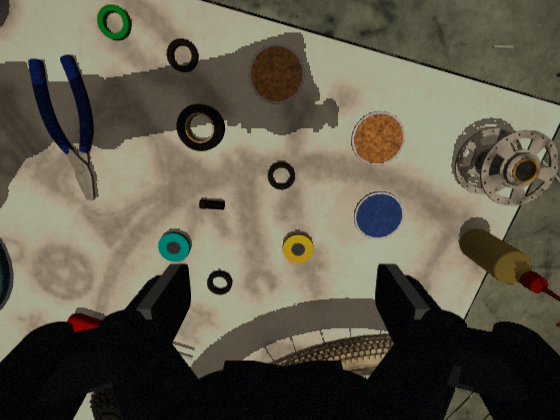

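View pics/grip.png

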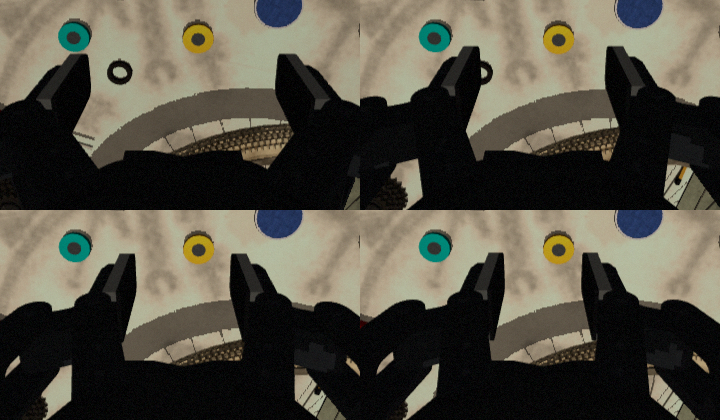

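```bash
cat >> h.py <<'E'
def centroid_model(p,x,y,D,z0,z1):
    t=np.linspace(0,2*np.pi,60)
    pts=np.array([proj(p,(x+D/2*np.cos(a),y+D/2*np.sin(a),z)) for z in (z0,z1) for a in t])
    h=cv2.convexHull((pts*64).astype(np.float32));m=cv2.moments(h);return np.array([m["m10"],m["m01"]])/m["m00"]/64,m["m00"]/4096
def locate(im,p,seed,kind,D,z0,z1,r=34):
    u0,v0=int(seed[0]),int(seed[1]);y0,x0=max(0,v0-r),max(0,u0-r)
    c=im[y0:v0+r,x0:u0+r];c=cv2.resize(c,None,fx=4,fy=4,interpolation=cv2.INTER_CUBIC)
    hsv=cv2.cvtColor(c,cv2.COLOR_BGR2HSV)
    if kind=="black": m=(c.max(2)<65)
    elif kind=="brass": m=(hsv[...,0]>15)&(hsv[...,0]<32)&(hsv[...,1]>140)&(hsv[...,2]>70)
    elif kind=="blue": m=(hsv[...,0]>98)&(hsv[...,0]<130)&(hsv[...,1]>90)
    elif kind=="cork": m=(hsv[...,0]<20)&(hsv[...,1]>110)
    m=cv2.morphologyEx(m.astype(np.uint8)*255,cv2.MORPH_CLOSE,np.ones((9,9)))
    m=cv2.morphologyEx(m,cv2.MORPH_OPEN,np.ones((5,5)))
    cs,_=cv2.findContours(m,cv2.RETR_EXTERNAL,cv2.CHAIN_APPROX_NONE)
    s=np.array([(seed[0]-x0)*4,(seed[1]-y0)*4])
    cs=[k for k in cs if cv2.contourArea(k)>800]
    k=min(cs,key=lambda k:abs(min(0,cv2.pointPolygonTest(k,(float(s[0]),float(s[1])),True))))
    k=cv2.convexHull(k)
    M=cv2.moments(k);o=np.array([M["m10"],M["m01"]])/M["m00"]/4+[x0,y0]+.125-.5
    X=back(p,o,(z0+z1)/2)
    for _ in range(5):
        q,A=centroid_model(p,X[0],X[1],D,z0,z1)
        X=X+back(p,o,.005)-back(p,q,.005)
    return X[:2],o,M["m00"]/16,A
E
cat > loc.py <<'E'
from h import *
im=cv2.imread("pics/w85.png");p=dict(np.load("pics/w60.npz"))
im=cv2.imread("pics/w60.png")
for n,s,k,D,a,b in [("cup",(298,249),"brass",.046,.006,.014),("A",(281,175),"black",.038,0,.009),("C",(183,55),"black",.038,0,.009),
 ("blue",(379,215),"blue",.070,.005,.005),("c1",(378,137),"cork",.07,.005,.005),("c2",(276,73),"cork",.07,.005,.005)]:
    X,o,A,Am=locate(im,p,s,k,D,a,b,34 if D<.06 else 45);print(n,X.round(4),o.round(1),round(A),round(Am))
im=cv2.imread("pics/w85.png")
X,o,A,Am=locate(im,dict(np.load("pics/w85.npz")),(220,282),"black",.038,0,.009);print("B",X.round(4),o.round(1),round(A),round(Am))
E
python3 loc.py
```

```text
cup [0.5536 0.0239] [298.2 249. ] 713 772
A [0.5293 0.1324] [281.7 175.7] 597 608
C [0.4063 0.2838] [183.8  56.6] 867 859
blue [0.6704 0.0724] [379.2 216.3] 1477 1746
c1 [0.6603 0.1814] [378.7 139.3] 1870 2154
c2 [0.5238 0.2624] [277.3  74.5] 2210 2542
B [ 0.4335 -0.0342] [219.3 281.9] 470 502
```

```bash
cat >> h.py <<'E'
def st(msg):
    s=ctrl.get_state();print(msg,round(s["time"],2),"w",round(s["width"],4),s["eef_pos"].round(4),"F",s["wrist_force"].round(1))
def pick(x,y,z,a=0,w=.065,h=.09):
    ctrl.gripper_to(w)
    ctrl.reach([x,y,h],ori(a)); ctrl.movel([x,y,z],v=.1); ctrl.pause(.15); st("down")
    ctrl.gripper_to(.0); st("grip")
    ctrl.movel([x,y,h],v=.12); st("up")
E
sed -i '1i import warnings; warnings.filterwarnings("ignore")' h.py
python3 - <<'E'
from h import *
pick(.5536,.0239,.003,w=.068)
cv2.imwrite("pics/cupup.png",np.hstack([ctrl.get_image("side")[130:330,150:400],ctrl.get_image("wrist")[200:400,150:400]]))
st("")
E
```

```text
down 4.98 w 0.0679 [0.5541 0.0239 0.0037] F [-0.1  0.2 -0.6]
grip 5.34 w 0.043 [0.5538 0.0239 0.004 ] F [-1.6  0.1  7.5]
up 6.22 w 0.0431 [0.553  0.0239 0.0895] F [-0.5  0.2 -0.4]
 6.32 w 0.043 [0.5528 0.0239 0.0891] F [-0.1  0.  -1.2]
```

View pics/cupup.png

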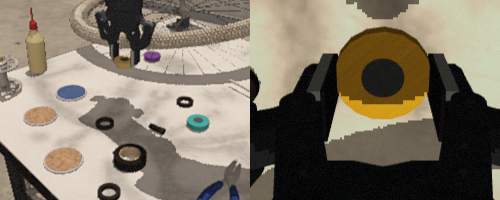

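Run:
```python
from h import *
p=ctrl.camera_params("wrist")
im=ctrl.get_image("wrist")
for z in(.09,.095,.10,.105): 
    X=back(p,(282,277),z);print(z,X, proj(p,(.5528,.0239+.011,z-.01)))
cv2.imwrite("pics/cw.png",cv2.resize(im[210:360,190:370],None,fx=4,fy=4,interpolation=cv2.INTER_CUBIC))
```

```text
0.09 [0.55323828 0.01976873 0.09      ] [281.21258919 241.20114601]
0.095 [0.55326017 0.02248393 0.095     ] [281.14826581 244.99321499]
0.1 [0.55328207 0.02519914 0.1       ] [281.07995081 249.02060249]
0.105 [0.55330396 0.02791434 0.105     ] [281.00726075 253.3059141 ]
```

View pics/cw.png

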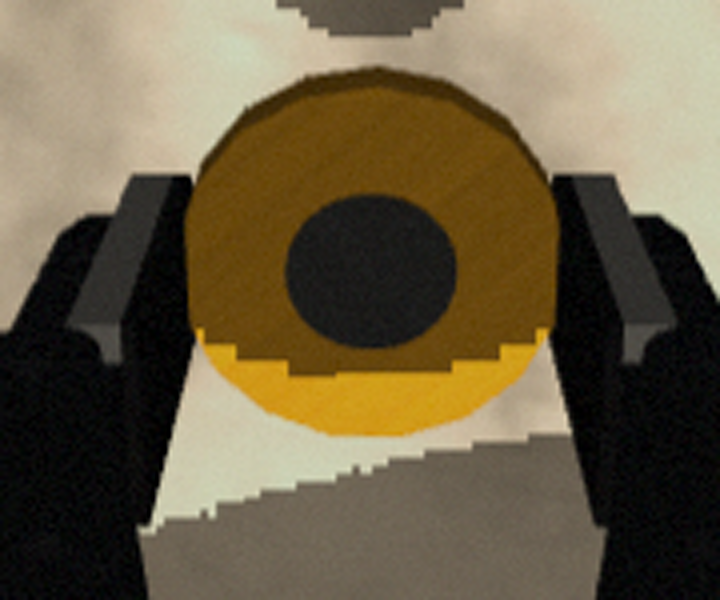

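```bash
cat >> h.py <<'E'
def place(x,y,z,a=0,w=.065,h=.09,up=.10):
    ctrl.reach([x,y,h],ori(a)); ctrl.movel([x,y,z+.006],v=.12); ctrl.pause(.1); st("near")
    f0=ctrl.get_state()["wrist_force"][2]
    zz=z+.001
    while True:
        ctrl.movel([x,y,zz],v=.03); ctrl.pause(.1)
        f=ctrl.get_state()["wrist_force"][2]
        if f-f0>3 or zz<z-.002: break
        zz-=.001
    st("at %.4f"%zz)
    ctrl.gripper_to(w); ctrl.pause(.1); st("open")
    ctrl.movel([x,y,up],v=.15)
E
python3 - <<'E'
from h import *
place(.6704,.0724,.0085,w=.068)
ctrl.reach([.53,.14,.30],ori(0)); ctrl.pause(.2);st("")
p=ctrl.camera_params("wrist");np.savez("pics/a1.npz",**p);im=ctrl.get_image("wrist");cv2.imwrite("pics/a1.png",im)
s=ctrl.get_image("side");cv2.imwrite("pics/a1s.png",s)
X=locate(im,p,proj(p,(.6704,.0724,.015)),"brass",.046,.011,.019);print(X)
X=locate(im,p,proj(p,(.6704,.0724,.015)),"blue",.07,.005,.005,45);print(X)
E
```

```text
near 7.82 w 0.0431 [0.6713 0.0724 0.0155] F [-0.2 -0.5 -1.2]
at 0.0085 8.58 w 0.0431 [0.6706 0.0724 0.0091] F [-1.5  0.6  4.9]
open 9.05 w 0.0677 [0.6703 0.0724 0.0083] F [-0.1  0.3 -0.3]
 11.0 w 0.0682 [0.5303 0.1393 0.2985] F [-0.5  0.3 -0.8]
(array([0.67204735, 0.07274952]), array([383.27026561, 218.15794948]), 792.40625, 874.6171206217259)
(array([0.67013247, 0.07257903]), array([379.75319294, 215.71370303]), 1478.6875, 1762.9015897009522)
```

```bash
python3 -c "
import cv2,numpy as np
a=cv2.imread('pics/a1.png')[100:330,150:450];b=cv2.imread('pics/a1s.png')[170:300,150:350]
cv2.imwrite('pics/a1c.png',cv2.resize(a,None,fx=2.6,fy=2.6,interpolation=2));cv2.imwrite('pics/a1d.png',cv2.resize(b,None,fx=4,fy=4,interpolation=2))"
```

```text
(no output)
```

View pics/a1c.png

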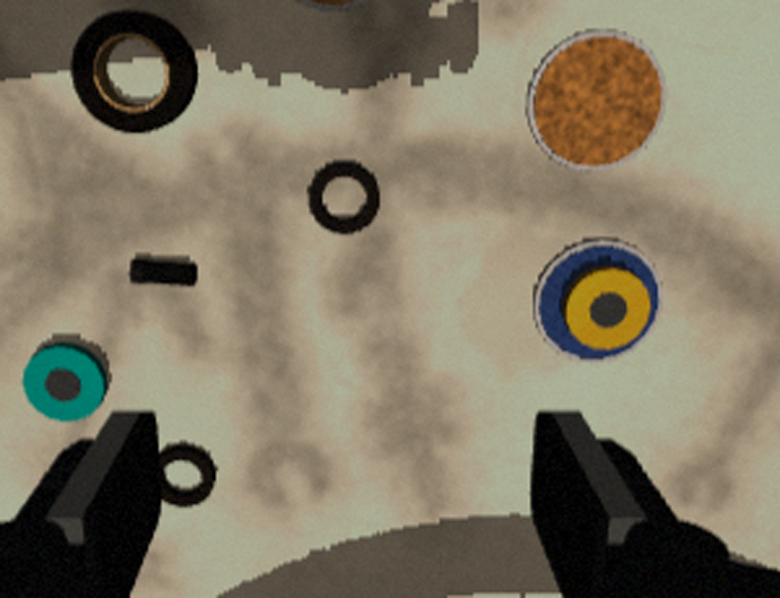

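View pics/a1d.png

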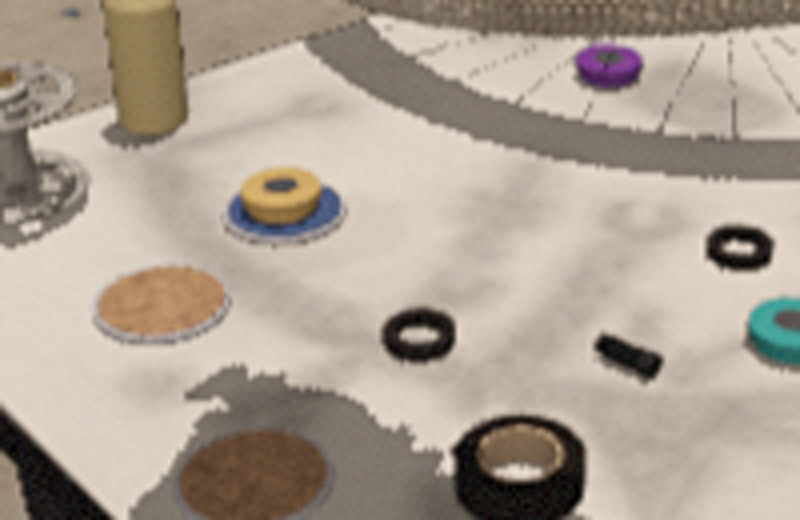

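Run:
```python
from h import *
pick(.5293,.1324,.001,w=.058)
p=ctrl.camera_params("wrist");im=ctrl.get_image("wrist")
cv2.imwrite("pics/rAup.png",cv2.resize(im[210:360,190:370],None,fx=4,fy=4,interpolation=cv2.INTER_CUBIC));st("")
```

```text
down 13.41 w 0.0583 [0.5298 0.1325 0.0016] F [ 0.4 -0.3  0.2]
grip 13.76 w 0.0343 [0.5296 0.1325 0.0019] F [-1.3 -0.2  7.8]
up 14.65 w 0.0342 [0.5288 0.1323 0.0896] F [ 0.4 -0.5 -0.7]
 14.7 w 0.0343 [0.5286 0.1322 0.0893] F [-0.9  1.1 -0.4]
```

View pics/rAup.png

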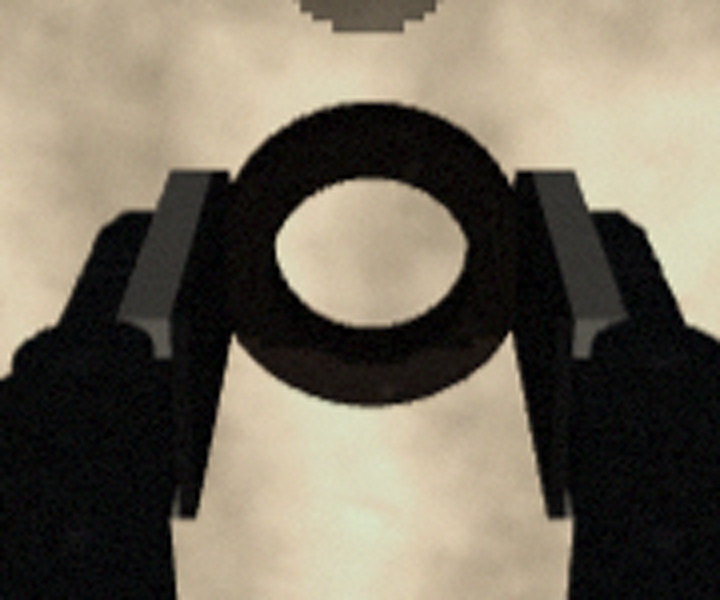

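Run:
```python
from h import *
place(.6704,.0726,.0205,w=.056)
ctrl.reach([.53,.14,.30],ori(0)); ctrl.gripper_to(.085); ctrl.pause(.1);st("")
p=ctrl.camera_params("wrist");np.savez("pics/a2.npz",**p);im=ctrl.get_image("wrist");cv2.imwrite("pics/a2.png",im)
s=ctrl.get_image("side")
print(locate(im,p,proj(p,(.6704,.0724,.025)),"black",.038,.019,.028))
print("C",locate(im,p,proj(p,(.4063,.2838,.0045)),"black",.038,0,.009))
print("B",locate(im,p,proj(p,(.4335,-.0342,.0045)),"black",.038,0,.009))
a=cv2.resize(im[150:270,320:440],(400,400),interpolation=2);b=cv2.resize(s[190:260,180:250],(400,400),interpolation=2)
cv2.imwrite("pics/a2c.png",np.hstack([a,b]))
```

```text
near 16.13 w 0.034 [0.6712 0.0728 0.0275] F [-0.4  0.5  0.3]
at 0.0205 16.9 w 0.034 [0.6707 0.0726 0.021 ] F [-0.3 -0.   4.6]
open 17.34 w 0.0559 [0.6703 0.0726 0.0203] F [ 0.9 -0.2 -0.1]
 19.52 w 0.085 [0.5301 0.1399 0.2998] F [-0.8  0.8  0.2]
(array([0.67137876, 0.07177576]), array([383.90744005, 221.16800002]), 633.78125, 634.3093032352626)
C (array([0.40550539, 0.27081906]), array([183.93971108,  67.63797249]), 1944.21875, 834.1346671835927)
B (array([ 0.43364216, -0.03415244]), array([219.83073885, 282.31381107]), 470.75, 501.5030505929608)
```

View pics/a2c.png

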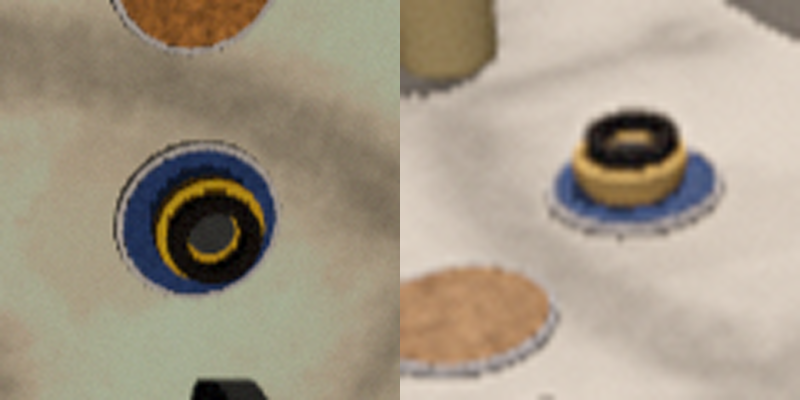

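Run:
```python
from h import *
pick(.4060,.2838,.001,w=.058,h=.11)
cv2.imwrite("pics/rCup.png",ctrl.get_image("wrist"))
place(.5230,.2624,.0065,w=.058,h=.11,up=.12)
for z in(.12,.001):print(ctrl.inverse_kinematics([.4335,-.0342,z],ori(0)))
cv2.imwrite("pics/a3.png",ctrl.get_image("side"))
```

```text
down 22.44 w 0.0578 [0.4063 0.2841 0.0016] F [ 0.1 -0.3 -0.6]
grip 22.79 w 0.0345 [0.4062 0.2839 0.0018] F [-0.6 -0.7  6.6]
up 23.85 w 0.034 [0.4056 0.2835 0.1095] F [-0.2 -0.4 -0.9]
near 25.51 w 0.0339 [0.5236 0.2628 0.0134] F [-0.1  0.2  0.2]
at 0.0065 26.27 w 0.0345 [0.5232 0.2625 0.0069] F [-1.1  0.   4.4]
open 26.73 w 0.0579 [0.5229 0.2624 0.0063] F [ 0.6  0.3 -0.3]
[ 0.01167708  0.43275969 -0.04778274  2.33051316  0.05413146  0.3792583
 -0.08199804]
[ 0.0784719   0.69612724 -0.1388327   2.37126899  0.84619911  0.11879529
 -0.87102782]
```

View pics/a3.png

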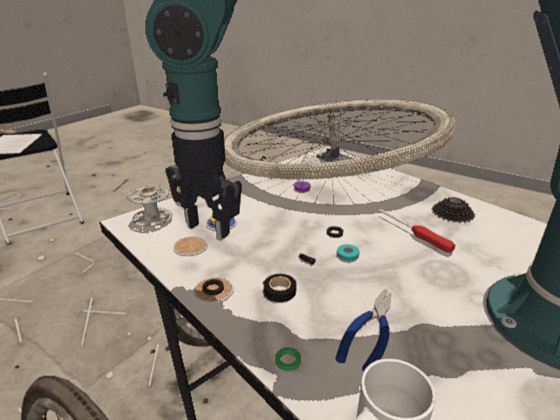

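View pics/rCup.png

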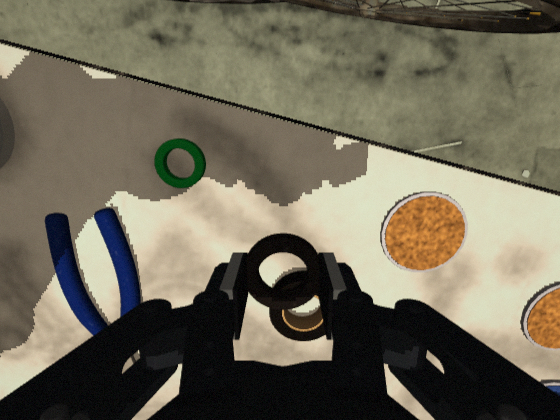

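Run:
```python
from h import *
for a in(0,-.5,.5,1.0,-1.0):
  print(a)
  for z in(.06,.04,.02,.01,.001):
    q=ctrl.inverse_kinematics([.4335,-.0342,z],ori(a));print(z,None if q is None else np.round(q,2))
```

```text
0
0.06 [ 0.    0.56 -0.04  2.36  0.09  0.22 -0.12]
0.04 [-0.    0.61 -0.03  2.37  0.1   0.17 -0.13]
0.02 [-0.01  0.65 -0.02  2.37  0.11  0.12 -0.14]
0.01 [-0.01  0.67 -0.02  2.37  0.15  0.09 -0.18]
0.001 [ 0.08  0.7  -0.14  2.37  0.85  0.12 -0.87]
-0.5
0.06 [-0.04  0.56  0.03  2.36 -0.06  0.22 -0.46]
0.04 [-0.04  0.61  0.02  2.37 -0.05  0.17 -0.47]
0.02 [-0.03  0.65  0.01  2.37 -0.04  0.12 -0.48]
0.01 [-0.03  0.68  0.    2.37 -0.03  0.09 -0.5 ]
0.001 [ 0.08  0.7  -0.14  2.37  0.85  0.12 -1.37]
0.5
0.06 [ 0.05  0.56 -0.11  2.36  0.25  0.23  0.22]
0.04 [ 0.03  0.61 -0.08  2.37  0.26  0.18  0.21]
0.02 [ 0.01  0.65 -0.05  2.37  0.26  0.12  0.21]
0.01 [ 0.01  0.67 -0.04  2.37  0.28  0.1   0.2 ]
0.001 [ 0.08  0.7  -0.14  2.37  0.85  0.12 -0.37]
1.0
0.06 [ 0.13  0.57 -0.2   2.36  0.44  0.25  0.53]
0.04 [ 0.09  0.61 -0.15  2.36  0.47  0.2   0.51]
0.02 [ 0.05  0.65 -0.11  2.37  0.49  0.14  0.49]
0.01 [ 0.04  0.67 -0.08  2.37  0.5   0.11  0.48]
0.001 [ 0.02  0.69 -0.07  2.37  0.52  0.09  0.45]
-1.0
0.06 [-0.09  0.57  0.09  2.37 -0.22  0.22 -0.81]
0.04 [-0.07  0.61  0.06  2.37 -0.21  0.17 -0.82]
0.02 [-0.06  0.65  0.04  2.37 -0.21  0.12 -0.81]
0.01 [-0.05  0.68  0.03  2.38 -0.23  0.09 -0.8 ]
0.001 [-0.18  0.71  0.21  2.38 -1.18  0.15  0.16]
```

```bash
cat >> h.py <<'E'
def orit(x,y,tau):
    ph=np.arctan2(y,x);c,s=np.cos(ph),np.sin(ph)
    X=np.array([-np.sin(tau)*c,-np.sin(tau)*s,-np.cos(tau)]);Y=np.array([-s,c,0])
    return Ro.from_matrix(np.c_[X,Y,np.cross(X,Y)]).as_euler("xyz")
E
python3 - <<'E'
from h import *
for tau in(.1,.14):
  o=orit(.433,-.0342,tau)
  for z in(.12,.06,.03,.01,.002):
    q=ctrl.inverse_kinematics([.433,-.0342,z],o);print(tau,z,None if q is None else np.round(q,2))
  q=ctrl.inverse_kinematics([.6596,.1814,.01],orit(.66,.1814,tau));print(np.round(q,2))
E
```

```text
0.1 0.12 [ 0.37  0.5  -0.5   2.25  0.4   0.58  1.04]
0.1 0.06 [ 0.29  0.61 -0.41  2.28  0.52  0.44  0.93]
0.1 0.03 [ 0.24  0.66 -0.35  2.29  0.58  0.37  0.89]
0.1 0.01 [ 0.21  0.7  -0.3   2.3   0.61  0.32  0.86]
0.1 0.002 [ 0.19  0.72 -0.28  2.3   0.62  0.3   0.85]
[-0.    0.9  -0.52  1.72  0.57  0.79  1.02]
0.14 0.12 [ 0.38  0.52 -0.52  2.23  0.39  0.63  1.06]
0.14 0.06 [ 0.31  0.62 -0.44  2.26  0.5   0.5   0.96]
0.14 0.03 [ 0.27  0.68 -0.39  2.27  0.55  0.43  0.92]
0.14 0.01 [ 0.24  0.71 -0.35  2.27  0.58  0.39  0.89]
0.14 0.002 [ 0.23  0.73 -0.33  2.27  0.59  0.37  0.88]
[ 0.    0.92 -0.54  1.69  0.55  0.84  1.04]
```

Run:
```python
from h import *
x,y=.433,-.0341;o=orit(x,y,.1)
ctrl.movel([.523,.262,.2],v=.2)
ctrl.reach([x,y,.12],o);ctrl.movel([x,y,.002],v=.1);ctrl.pause(.15);st("down")
ctrl.gripper_to(0);st("grip")
ctrl.movel([x,y,.12],v=.12);st("up")
cv2.imwrite("pics/rB.png",np.hstack([ctrl.get_image("wrist")[200:400,150:400],ctrl.get_image("scene")[120:320,180:430]]))
print(ctrl.get_state()["joint_pos"].round(2))
```

```text
down 31.23 w 0.0579 [ 0.4334 -0.0342  0.0025] F [ 0.3 -0.1  0. ]
grip 31.57 w 0.0342 [ 0.4332 -0.0342  0.0028] F [-0.   0.8  8.7]
up 32.71 w 0.0343 [ 0.4325 -0.0342  0.1195] F [ 0.2 -0.4 -0.3]
[ 0.27  0.48 -0.38  2.26  0.3   0.55  1.15]
```

View pics/rB.png

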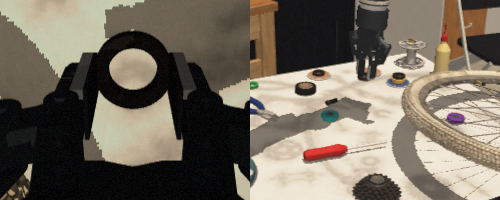

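Run:
```python
from h import *
import h
x,y=.6594,.1814;o=orit(x,y,.1)
h.ori=lambda a:o
place(x,y,.0075,w=.058,h=.13,up=.13)
ctrl.movel([x,y,.2],v=.2)
h.ori=None
c,s=1,0
o0=Ro.from_matrix(np.array([[0,1,0],[0,0,-1],[-1,0,0.]])).as_euler("xyz")
ctrl.reach([.53,.14,.30],o0);ctrl.gripper_to(.085);ctrl.pause(.1);st("")
p=ctrl.camera_params("wrist");im=ctrl.get_image("wrist");cv2.imwrite("pics/a4.png",im);s=ctrl.get_image("side");cv2.imwrite("pics/a4s.png",s)
for n,q,k,D,a,b in [("ringcup",(.6704,.0724,.025),"black",.038,.019,.028),("ring c1",(.6596,.1814,.01),"black",.038,.005,.014),("ring c2",(.523,.2624,.01),"black",.038,.005,.014),
 ("blue",(.6704,.0724,.005),"blue",.07,.005,.005),("c1",(.66,.1814,.005),"cork",.07,.005,.005),("c2",(.5238,.2624,.005),"cork",.07,.005,.005)]:
    try:
        X,oo,A,Am=locate(im,p,proj(p,q),k,D,a,b,45);print(n,X.round(4),round(A),round(Am))
    except Exception as e: print(n,e)
a=cv2.resize(im[40:260,160:440],None,fx=2.7,fy=2.7,interpolation=2);cv2.imwrite("pics/a4c.png",a)
cv2.imwrite("pics/a4d.png",cv2.resize(s[170:380,150:370],None,fx=2.8,fy=2.8,interpolation=2))
```

```text
near 35.22 w 0.034 [0.6602 0.1818 0.0146] F [-0.   0.9 -0.2]
at 0.0075 35.98 w 0.0336 [0.6596 0.1815 0.008 ] F [-0.3  0.2  3.8]
open 36.44 w 0.0583 [0.6593 0.1814 0.0073] F [-0.5  0.9 -0.2]
 39.82 w 0.0851 [0.5301 0.14   0.3   ] F [-0.9  0.1  0.2]
ringcup [0.6713 0.0718] 626 633
ring c1 [0.6599 0.1828] 705 710
ring c2 [0.5283 0.2542] 2934 776
blue [0.6701 0.0726] 1463 1747
c1 [0.6603 0.1814] 1870 2154
c2 [0.5238 0.2623] 2212 2542
```

View pics/a4c.png

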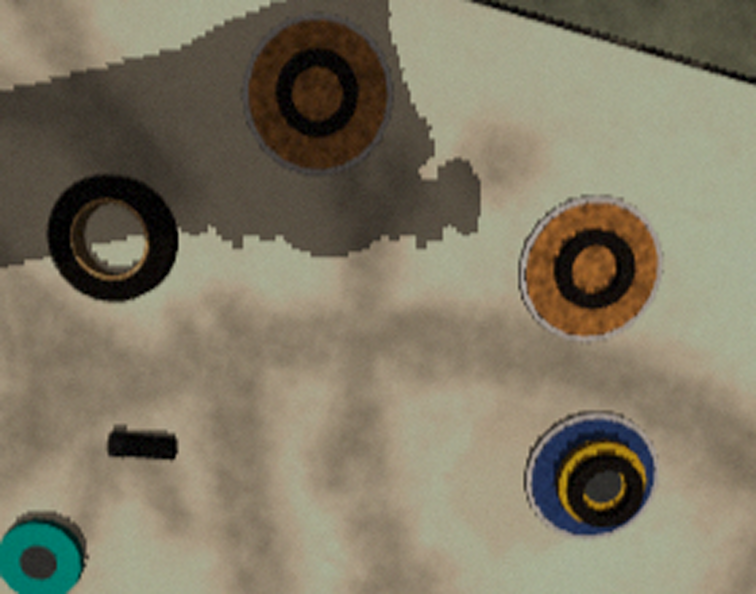

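View pics/a4d.png

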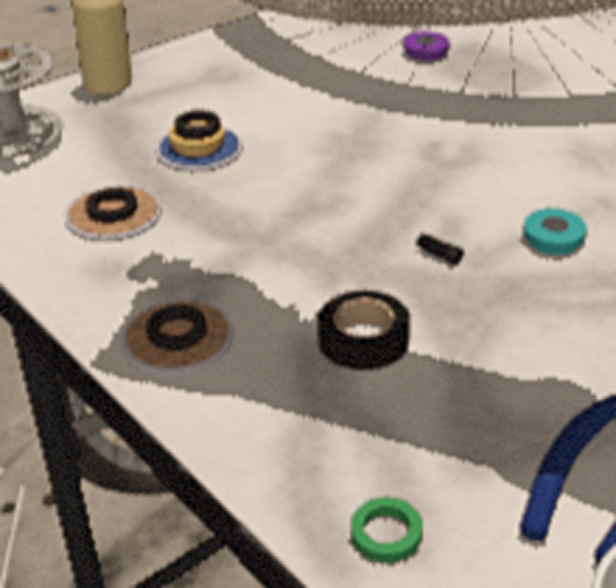

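```bash
python3 -c "
from rig import ctrl
ctrl.job_done()"
```

```text
the job is handed in; nothing more can be done
```

I set the brass cup on the blue pad, laid a bearing ring on top of it, and put the other two rings on the cork pads. I handed the job in at about 40 s of the 93 s allowed.

- **Cup and its ring:** in the last wrist picture the ring on the cup sits within about 1.5 mm of the blue pad's centre. I measured the cup itself after placing it, about 1.9 mm off the pad centre. The ring is within about 1 mm of the cup's centre.
- **First cork pad (nearer the blue one):** the ring is about 1.5 mm from the pad's centre.
- **Second cork pad:** the automatic measurement failed here. The pad lay in the arm's shadow, so the dark cork merged with the ring in the threshold. By eye, the enlarged picture shows the ring at pixel (317, 93) and the pad at (318, 94), so it looks centred.
- **Left alone:** I never touched the tape, the valve adaptor or the coloured look-alikes. The tape, the adaptor, the green ring and the teal and purple cups show up where they were in the last pictures.
- **Forces:** the wrist force was about 9 N at most in the readings I took. The gripper was open and well clear at hand-in.

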